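# Seat the round-bottomed spice pot in its stand

### The job

Pick up the terracotta spice pot that stands on the bare worktop and seat it in the empty pale wooden ring stand, upright and fully home in the hollow. Set it down gently rather than dropping it, and do not disturb the blue pot in the other stand.

Things in the scene. Friction and masses are not known exactly. Their poses are not given: they have to be found in the camera images.
- clay_pot: Pot to move: brown-orange terracotta, two thin white bands, cork stopper; 114 mm tall, about 0.24 kg, round about z (up). Origin: centre of its underside, a flat foot 28 mm across. Belly: a ball of 76 mm diameter centred 35 mm above the origin. Straight neck to grip: 40 mm diameter, 66 to 96 mm above the origin; then a 45 mm rim to 105 mm and the cork. Starts upright on the worktop.
- empty_stand: Empty stand: pale wooden ring fixed on the worktop, flat foot and funnel top both 82 mm across, narrow waist, 36 mm tall, open through the middle. Origin: centre of its underside on the worktop; z up. Its funnel mouth narrows from about 75 mm diameter at the top to about 52 mm at half height and centres the belly; the seated pot's underside is about 9 mm above the stand's origin.
- blue_pot: Bystander: a blue glazed pot with the same shape and size as the clay pot (origin at the centre of its underside, z up), already seated in another stand like the empty one. Leave it alone.
Mind the look-alikes: they are no part of the job. What is shaped like the clay_pot but red is not meant. Leave any black look-alike of the empty_stand alone.

How it is judged:
On the way:
1. the clay pot is lifted off the worktop in the gripper (height (world z) of clay_pot above 0.03 m and contact force between the fingers and clay_pot above 0.5 N), for 0.2 s.
At the end, for the whole second after the job is handed in: The clay pot sits in the empty stand: its axis within 12 mm of the stand's, its underside 4 to 18 mm above the stand's origin (about 9 mm when home), tilted less than 0.2 rad and at rest (horizontal distance between clay_pot and empty_stand below 0.012 m and z of clay_pot in the frame of empty_stand between 0.004 and 0.018 m and angle between clay_pot's own z axis and vertical below 0.2 rad and linear speed of clay_pot below 0.03 m/s); the robot touches nothing.
It fails at once if the blue pot is shifted by more than 20 mm (distance of blue_pot from where it was at the start of the episode above 0.02 m).
It fails at once if the clay pot is dropped (faster than 0.6 m/s out of the gripper) (linear speed of clay_pot above 0.6 m/s and contact force between the fingers and clay_pot below 0.05 N).
It also fails if it takes over 34 s, if anything falls off the work surface, if the arm or the gripper's body presses on something with over 40 N, if the wrist force passes 120 N, or if a joint passes its speed limit or range.

### The arm

A 6-joint arm with a two-finger parallel gripper is mounted at the origin on a cart in front of the work surface, level with it; the furniture and walls round the work are solid. World frame = base frame: x ahead of the robot, y to its left, z up, the work surface at z = 0. Lengths are in m, angles in rad, forces in N, time in s.
With the tool pointing down it reaches from about 0.375 to 0.9 m from the base axis. Payload 3.1 kg.
Tool frame: the origin (TCP) lies between the finger pads; the fingertips stand 22 mm ahead of it and the grasp point (between the pads) lies 3 mm ahead of it; z points along the fingers, y is the direction in which the jaws open and shut (so a half turn about z gives the same grasp; the last joint's range is limited). The gripper opens to 87 mm and grips with 3 to 60 N. Pads are 19 mm wide; open, the fingers measure 117 mm over their backs; the gripper's body (75 mm by 190 mm) begins 51 mm behind the grasp point.
Start: joints at [0.982, 0.527, 1.433, -0, 1.181, -0.178], TCP at [0.25, 0.573, 0.205] pointing down, gripper open.
Joint ranges: [-3.08, 3.08], [-0.75, 2.2], [0.22, 2.44], [-1.43, 4.57], [0, 2.65], [-2.85, 2.85]. Speed limits (rad/s): [2.79, 2.79, 3.14, 3.14, 3.14, 3.14].

### API

Orientations are given as a unit quaternion [x, y, z, w].
In Python, from rig import get_obs, camera, get_calibration, hand_in, search_frame gives the robot as it stands.
- The arm moves only by the shell command python3 -m jog 'ROWS' [FORCE]. ROWS is JSON, a list of rows, each an object with "grip": the closure in counts, from 0 (fully open) to 255 (shut); "travel": the shift along the world's x, y, z in cm, a list of three; "twist": the turn about the world's z in degrees. A call has 1 to 8 rows; each row shifts and turns the commanded pose from where the row before left it; what a row does not reach is not made up. A row lasts 1/10 s, in which the tool goes at most 50 mm and 8.59 degrees, less where a joint would pass 70% of its speed; a pose out of reach is approached as far as the arm can. A call is refused whole if a number of a shift passes 5 or a number of a turn 8.59, either way. A call with a gripper value outside its range is refused whole. The fingers move at their own pace and stop on an object; FORCE is the grip in N (left out, the last holds). Time passes only in rows, so rows that do not move let the fingers close. It gives the time, the measured TCP pose, the force and the opening at its end, in the units of the state.
- get_obs(): the state, without advancing time (a new reading comes with each control period).
- camera(name): name is "scene" or "top" or "wrist"; returns the picture (400x640x3 uint8, red, green, blue); there is no depth.
- get_calibration(name): a dict with "fx", "fy", "cx", "cy" (pixels), "R" (3x3) and "t" (3): a world point X has camera coordinates R X + t; the wrist camera has in their place "T_tool_cam" (4x4, takes a point from camera to tool coordinates, whose origin is the TCP and whose axes are the flange's). Camera axes: x right, y down, z forward; pixel columns grow to the right and rows downward; lengths in m; the calibration is good to about 2 mm. A picture is of the moment at which its call begins: read the wrist's pose just before it. get_calibration takes no time and is no camera call.
- hand_in(): hands the job in, once; it reports no verdict.
Trained networks look in the newest picture that a camera, given by its name, has taken for a name from the list of things; names that differ only in an ending like _2 or _b are one class to them, and where a whole thing is asked for, a point or a joint stands for the part that bears it (a point fixed in the world has none). Each returns a list of dicts, best first, with "p" (0 to 1); they miss things now and then, are a little off and sometimes report something else, mostly with a low value. They report only what shows in the picture. A call takes as long as a camera call. They do not tell look-alikes from the thing itself.
- search_frame(target, camera): "at" ([x, y, z] in m, in world coordinates, good to about 4 mm: the middle of the surface that is visible of it).
The state is a dict: "time": time; "q": joint angles; "joint_velocities": joint speeds; "joint_torque": joint torques, N m; "position": TCP position; "tool_rot": TCP orientation; "ft_force": force on the tool from outside, world axes, zero at the start; "moment": the same for the moment, N m; "grip_width": finger opening in m.
Only numpy, scipy, OpenCV 4.12 (cv2) and the standard library are available. Lean on these libraries where they do the work, as an engineer would, in place of code of your own. Each camera call takes 0.05 s, during which the arm holds its last target. There are 200 camera calls.

## Working session

There is one attempt and no reset: what is moved stays moved. The work goes in short steps, Python scripts to look and compute and a shell command to move; the robot and the scene stay as the last step left them, time stands still between calls to the robot, and variables do not carry over. Pictures are saved under pics/ and viewed, about 8 in all and at most 12, crops included, and the job is handed in when it is done.

```bash
mkdir -p pics; python3 - <<'E'
from rig import *
import cv2
for n in("scene","top"):
    im=camera(n); cv2.imwrite(f"pics/{n}1.png",im[:,:,::-1])
    for t in("clay_pot","empty_stand","blue_pot"):
        c=get_calibration(n)
        import numpy as np
        for d in search_frame(t,n):
            p=np.array(c["R"])@d["at"]+c["t"]; print(n,t,np.round(d["at"],3),round(d["p"],2),int(c["fx"]*p[0]/p[2]+c["cx"]),int(c["fy"]*p[1]/p[2]+c["cy"]))
o=get_obs();print(o["time"],o["position"],o["tool_rot"],o["grip_width"])
E
```

```text
scene clay_pot [0.555 0.181 0.057] 0.89 332 203
scene clay_pot [0.434 0.134 0.059] 0.56 286 232
scene empty_stand [0.473 0.004 0.021] 0.94 337 287
scene empty_stand [0.604 0.071 0.014] 0.57 379 245
scene blue_pot [0.503 0.361 0.079] 0.98 275 157
top clay_pot [0.558 0.194 0.066] 0.94 320 173
top clay_pot [0.431 0.156 0.064] 0.58 337 230
top empty_stand [0.601 0.068 0.026] 0.83 375 159
top empty_stand [0.473 0.    0.026] 0.68 405 214
top blue_pot [0.503 0.374 0.074] 0.89 236 196
0.4 [0.24950878 0.57288877 0.20518673] [ 2.03959383e-01  9.78979337e-01 -1.58156084e-04 -6.03902581e-05] 0.08710257323687993
```

View pics/scene1.png

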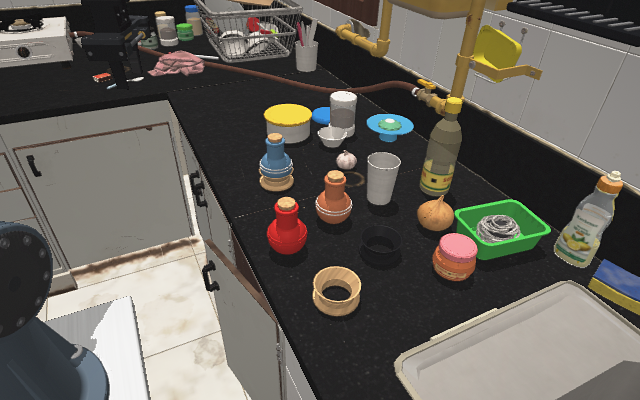

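View pics/top1.png

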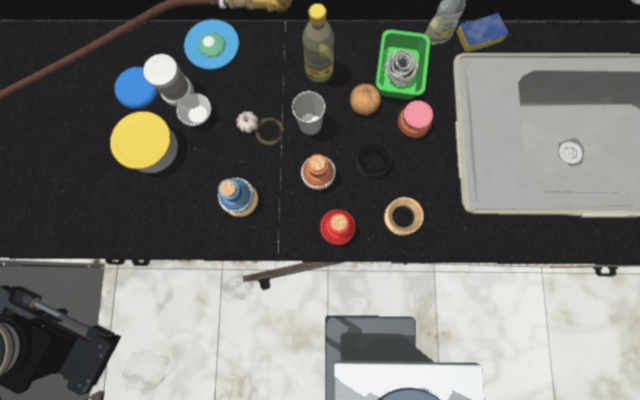

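Candidates in the scene picture:
- **Pots:** terracotta (332,203), white bands, on bare worktop; plain red (286,232), a look-alike; blue (275,165), seated in a stand.
- **Stands:** pale wooden ring (337,290), empty; black ring (380,245), a look-alike.

I choose terracotta and the pale ring. In the top picture they are at (319,170) and (404,216). I'll measure both and check the choice in a crop.

```bash
cat > h.py <<'E'
import numpy as np,cv2
def pix(c,X):
    p=np.array(c["R"])@np.array(X)+c["t"]; return c["fx"]*p[0]/p[2]+c["cx"],c["fy"]*p[1]/p[2]+c["cy"]
def onz(c,uv,z):
    R=np.array(c["R"]);C=-R.T@np.array(c["t"]);d=R.T@np.array([(uv[0]-c["cx"])/c["fx"],(uv[1]-c["cy"])/c["fy"],1])
    return C+d*(z-C[2])/d[2]
def wristcal(c,o):
    from scipy.spatial.transform import Rotation as Ro
    T=np.eye(4);T[:3,:3]=Ro.from_quat(o["tool_rot"]).as_matrix();T[:3,3]=o["position"]
    M=np.linalg.inv(T@np.array(c["T_tool_cam"])); return dict(c,R=M[:3,:3],t=M[:3,3])
E
python3 - <<'E'
from h import *; from rig import get_calibration
a=cv2.imread("pics/scene1.png");b=cv2.imread("pics/top1.png")
for n,im,(u,v) in(("scene",a,(337,292)),("top",b,(404,216))):
    c=get_calibration(n); h=cv2.cvtColor(im,cv2.COLOR_BGR2HSV)
    m=cv2.inRange(h,(8,50,110),(28,190,255)); k=np.zeros_like(m);k[v-30:v+30,u-35:u+35]=m[v-30:v+30,u-35:u+35]
    pts=cv2.convexHull(cv2.findNonZero(k))
    if n=="top":
        (x,y),r=cv2.minEnclosingCircle(pts); print("stand",n,x,y,r,onz(c,(x,y),.036))
    else:
        x0,y0,w,hh=cv2.boundingRect(pts);print(x0,y0,w,hh,onz(c,(x0+w/2,y0+21),.036))
c=get_calibration("top");print("cork top",onz(c,(319,161),.114)); c=get_calibration("scene");print("cork scene",onz(c,(336,175),.114))
A=cv2.resize(a[150:330,240:420],(500,500),interpolation=2);B=cv2.resize(b[130:250,290:440],None,fx=2,fy=2)
B=cv2.copyMakeBorder(B,0,500-B.shape[0],0,0,0); cv2.imwrite("pics/crop.png",np.hstack([A,B]))
E
```

```text
312 266 49 50 [ 0.4654498  -0.00504025  0.036     ]
stand top 403.5 216.0 19.9061279296875 [0.46841749 0.00800647 0.036     ]
cork top [0.57110088 0.19604865 0.114     ]
cork scene [0.56671223 0.19363424 0.114     ]
```

View pics/crop.png

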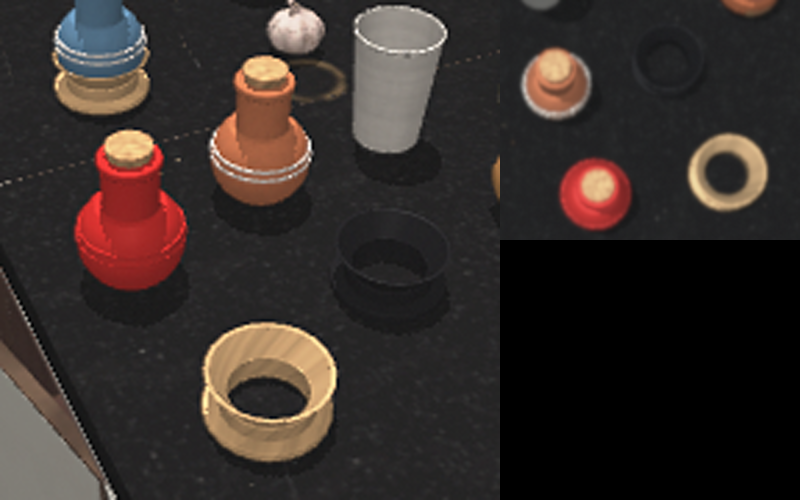

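The crop confirms it: the banded terracotta pot stands on the bare top, at crop (262,140). The pale ring at (268,390) is empty. I'm going above the pot.

```bash
python3 -m jog '[{"grip":0,"travel":[2.6,-3.2,0.5],"twist":0},{"grip":0,"travel":[2.6,-3.2,0.5],"twist":0},{"grip":0,"travel":[2.6,-3.2,0.5],"twist":0},{"grip":0,"travel":[2.6,-3.2,0.5],"twist":0},{"grip":0,"travel":[2.6,-3.2,0],"twist":0},{"grip":0,"travel":[2.6,-3.2,0],"twist":0},{"grip":0,"travel":[2.6,-3.2,0],"twist":0},{"grip":0,"travel":[2.6,-3.2,0],"twist":0}]' && python3 -m jog '[{"grip":0,"travel":[2.7,-3.1,0],"twist":0},{"grip":0,"travel":[2.7,-3.1,0],"twist":0},{"grip":0,"travel":[2.7,-3.1,0],"twist":0},{"grip":0,"travel":[2.7,-3.0,0],"twist":0},{"grip":0,"travel":[0,0,0],"twist":0},{"grip":0,"travel":[0,0,0],"twist":0},{"grip":0,"travel":[0,0,0],"twist":0}]'
python3 - <<'E'
from h import *; from rig import *
o=get_obs();im=camera("wrist")[:,:,::-1].copy();cv2.imwrite("pics/w1.png",im)
c=wristcal(get_calibration("wrist"),o);print(o["position"],o["tool_rot"],o["q"])
for X in((.568,.194,.114),(.568,.194,0)): print(pix(c,X))
for t in("clay_pot","empty_stand"):
  for d in search_frame(t,"wrist"): print(t,np.round(d["at"],3),d["p"],pix(c,d["at"]))
E
```

```text
time: 1.2
position: [0.4585, 0.3156, 0.2256]
tool_rot: [0.204, 0.979, 0.0, 0.0]
ft_force: [0.1, 0.8, 0.6]
grip_width: 0.0871
time: 1.9
position: [0.5646, 0.1946, 0.2252]
tool_rot: [0.204, 0.979, 0.0, -0.001]
ft_force: [0.1, -0.2, -0.5]
grip_width: 0.0873
[0.56456796 0.19457426 0.2251663 ] [ 2.03705591e-01  9.79031989e-01  3.96929518e-06 -6.29175409e-04] [ 1.44684731e-01  4.68461353e-01  1.48162910e+00  4.72084946e-04
  1.19268165e+00 -1.01600326e+00]
(np.float64(322.2250830429321), np.float64(194.20938702069424))
(np.float64(322.2491899664123), np.float64(173.062285947763))
clay_pot [0.448 0.163 0.074] 0.87 (np.float64(247.9117099963119), np.float64(92.33312651509193))
clay_pot [0.555 0.202 0.061] 0.66 (np.float64(324.49749084460757), np.float64(169.511158408072))
empty_stand [0.468 0.    0.028] 0.9 (np.float64(147.3339964057023), np.float64(166.0311488045037))
empty_stand [0.587 0.085 0.02 ] 0.89 (np.float64(253.0822188709725), np.float64(221.05035993113114))
```

View pics/w1.png

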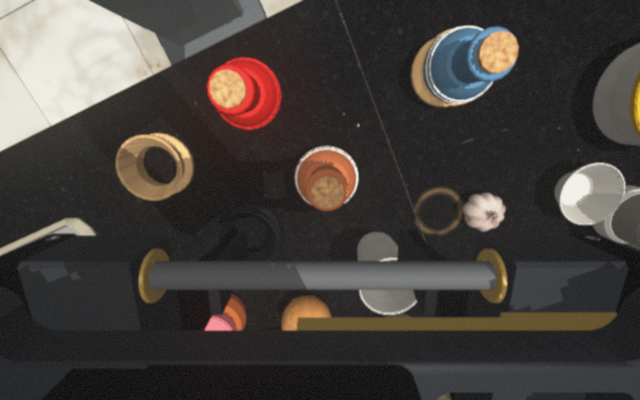

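Wrist picture: terracotta pot's cork is at (326,193), belly at (327,178), pale stand at about (156,166). The steel cup, rim near (388,298), is the only tall neighbour. I'll convert these to positions.

```bash
python3 - <<'E'
from h import *; from rig import *
im=cv2.imread("pics/w1.png");o=get_obs();w=wristcal(get_calibration("wrist"),o);t=get_calibration("top");s=get_calibration("scene")
h=cv2.cvtColor(im,cv2.COLOR_BGR2HSV)
m=cv2.inRange(h,(8,50,70),(28,200,255));k=np.zeros_like(m);k[125:210,105:205]=m[125:210,105:205]
q=cv2.convexHull(cv2.findNonZero(k));e=cv2.fitEllipse(q);print("stand ell",e)
# model fit: silhouette of foot+top circles vs observed hull
from scipy.optimize import minimize
a=np.linspace(0,2*np.pi,120)
obs=np.zeros((1600,2560),np.uint8);cv2.fillPoly(obs,[q*4+2],1)
def f(p):
    z=np.zeros_like(obs)
    P=np.array([pix(w,(p[0]+.041*np.cos(x),p[1]+.041*np.sin(x),zz)) for zz in(0,.036) for x in a],np.float32)
    cv2.fillPoly(z,[np.round(cv2.convexHull(P)*4+2).astype(int)],1);return (z!=obs).sum()/obs.sum()
r=minimize(f,(.468,.003),method="Nelder-Mead",options=dict(initial_simplex=[(.468,.003),(.474,.003),(.468,.009)]));print("stand fit",r.x,r.fun)
print("cork",onz(w,(326,193),.114),"belly eq",onz(w,(327,178),.035))
for z in(.09,.11,.13): print("cup",z,onz(w,(388,300),z),onz(s,(383,160),z),onz(t,(308,98),z))
from scipy.spatial.transform import Rotation as R
print(R.from_quat(o["tool_rot"]).as_matrix()[:,1])
E
```

```text
stand ell ((153.79449462890625, 165.37083435058594), (69.49759674072266, 79.3434829711914), 96.70075988769531)
stand fit [0.47163408 0.00498584] 0.01958158021168489
cork [0.56848031 0.19841561 0.114     ] belly eq [0.57024333 0.20001672 0.035     ]
cup 0.09 [0.72310233 0.21167271 0.09      ] [0.71013936 0.23731722 0.09      ] [0.72363133 0.22259105 0.09      ]
cup 0.11 [0.70886443 0.21249276 0.11      ] [0.6891446  0.20994787 0.11      ] [0.71395727 0.22153588 0.11      ]
cup 0.13 [0.69462653 0.21331281 0.13      ] [0.66814983 0.18257851 0.13      ] [0.7042832 0.2204807 0.13     ]
[ 3.97675218e-01  9.17526245e-01 -1.00686440e-04]
```

Pot is at about (0.569, 0.198) and stand at (0.471, 0.004). The cup is low enough and far enough away. I'll correct, descend and grip the neck.

```bash
python3 -m jog '[{"grip":0,"travel":[0.45,0.35,-2],"twist":0},{"grip":0,"travel":[0,0,-2.5],"twist":0},{"grip":0,"travel":[0,0,-2.5],"twist":0},{"grip":0,"travel":[0,0,-2.5],"twist":0},{"grip":0,"travel":[0,0,-2],"twist":0},{"grip":0,"travel":[0,0,-1.2],"twist":0},{"grip":0,"travel":[0,0,-1],"twist":0},{"grip":0,"travel":[0,0,0],"twist":0}]' 20 && python3 -m jog '[{"grip":120,"travel":[0,0,0],"twist":0},{"grip":180,"travel":[0,0,0],"twist":0},{"grip":255,"travel":[0,0,0],"twist":0},{"grip":255,"travel":[0,0,0],"twist":0},{"grip":255,"travel":[0,0,0],"twist":0},{"grip":255,"travel":[0,0,0],"twist":0},{"grip":255,"travel":[0,0,0],"twist":0},{"grip":255,"travel":[0,0,0],"twist":0}]' 20
```

```text
time: 2.85
position: [0.5692, 0.1978, 0.0875]
tool_rot: [0.204, 0.979, -0.0, -0.001]
ft_force: [0.5, 1.2, 0.6]
grip_width: 0.0868
time: 3.65
position: [0.57, 0.1974, 0.0883]
tool_rot: [0.204, 0.979, -0.0, -0.0]
ft_force: [-0.5, -0.7, -1.0]
grip_width: 0.0313
```

Opening is 31 mm, below the 40 mm neck, so something is off. I'll look before moving.

```bash
python3 - <<'E'
from h import *; from rig import *
o=get_obs();print(o["grip_width"],o["position"],o["ft_force"])
a=camera("wrist")[:,:,::-1];b=camera("scene")[:,:,::-1]
b=cv2.resize(b[130:290,230:430],(500,400));cv2.imwrite("pics/g1.png",np.vstack([cv2.resize(a,(480,300)),cv2.resize(b,(480,300),interpolation=2)]) )
print(get_obs()["grip_width"])
E
```

```text
0.03132514635981422 [0.57003582 0.19740703 0.0883397 ] [-0.45899477 -0.67751424 -0.9779229 ]
0.03158609558612603
```

View pics/g1.png

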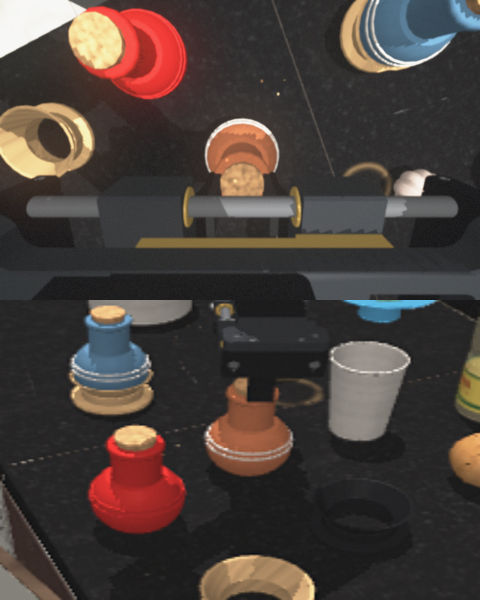

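```bash
python3 - <<'E'
from h import *; from rig import *
o=get_obs();w=wristcal(get_calibration("wrist"),o);s=get_calibration("scene")
x,y,_=o["position"]
for n,dx in(("tcp",0),("-10",-.01),("-20",-.02)):
  X=np.array([x+dx*.9175,y-dx*.397])
  print(n,[np.round(pix(w,(*X,z))) for z in(.105,.114,.035)],[np.round(pix(s,(*X,z))) for z in(.114,.035)])
b=camera("scene")[:,:,::-1];h=cv2.cvtColor(b,cv2.COLOR_BGR2HSV)
cv2.imwrite("pics/s2.png",b)
a=camera("wrist")[:,:,::-1];cv2.imwrite("pics/w2.png",a)
m0=cv2.imread("pics/scene1.png")
for im in(m0,b):
  h=cv2.cvtColor(im,cv2.COLOR_BGR2HSV);m=cv2.inRange(h,(5,110,60),(16,220,255));k=np.zeros_like(m);k[180:226,305:365]=m[180:226,305:365]
  print(cv2.boundingRect(cv2.findNonZero(k)))
c=a[200:340,220:430];cv2.imwrite("pics/c2.png",np.hstack([cv2.resize(c,(600,400),interpolation=2)]))
E
```

```text
tcp [array([321., 244.]), array([321., 251.]), array([321., 208.])] [array([337., 174.]), array([335., 205.])]
-10 [array([321., 228.]), array([320., 234.]), array([321., 196.])] [array([332., 174.]), array([330., 205.])]
-20 [array([320., 211.]), array([320., 216.]), array([321., 184.])] [array([327., 174.]), array([325., 205.])]
(316, 180, 35, 44)
(316, 180, 35, 44)
```

View pics/c2.png

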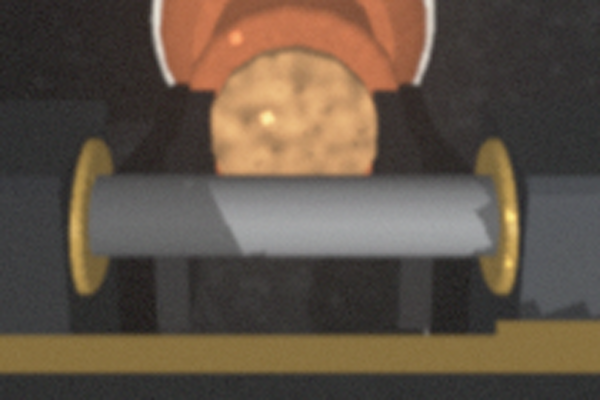

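The crop shows the cork at (295,125) between the fingers. The pot has not moved and is centred to about 4 mm, so the fingers are on the neck despite the odd width reading. I'll test with a slow small lift.

```bash
python3 -m jog '[{"grip":255,"travel":[0,0,0.2],"twist":0},{"grip":255,"travel":[0,0,0.4],"twist":0},{"grip":255,"travel":[0,0,0.4],"twist":0},{"grip":255,"travel":[0,0,0.4],"twist":0},{"grip":255,"travel":[0,0,0.3],"twist":0},{"grip":255,"travel":[0,0,0.3],"twist":0},{"grip":255,"travel":[0,0,0],"twist":0},{"grip":255,"travel":[0,0,0],"twist":0}]' 25
python3 - <<'E'
from h import *; from rig import *
o=get_obs();print(o["ft_force"],o["position"],o["grip_width"])
b=camera("scene")[:,:,::-1];a=camera("wrist")[:,:,::-1]
cv2.imwrite("pics/l1.png",np.hstack([cv2.resize(b[140:240,285:385],(400,400),interpolation=2),cv2.resize(a[140:280,250:390],(400,400),interpolation=2)]))
E
```

```text
time: 4.65
position: [0.57, 0.1975, 0.1084]
tool_rot: [0.204, 0.979, 0.0, 0.0]
ft_force: [0.1, -0.3, -3.0]
grip_width: 0.031
[ 0.06359122 -0.31159794 -3.03626629] [0.57004779 0.1975227  0.10843607] 0.03096815754896003
```

View pics/l1.png

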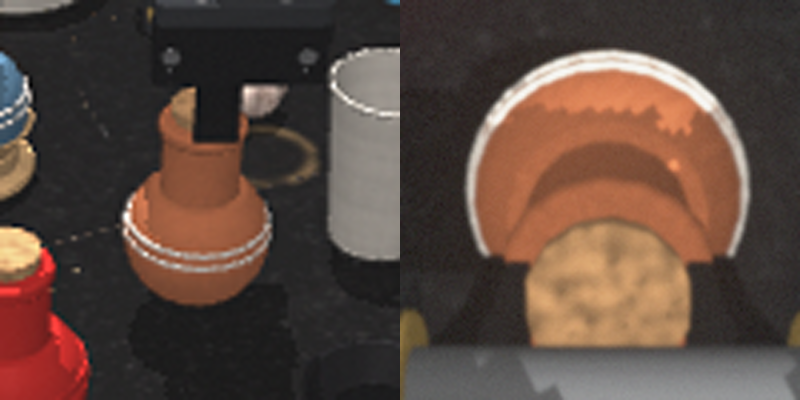

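```bash
python3 - <<'E'
from h import *; from rig import *
o=get_obs();s=get_calibration("scene");p=o["position"];j=np.array([.397,.918])
print("cam",-np.array(s["R"]).T@s["t"])
for sg in(-1,1):
  for dz in(-.022,0,.02): print(sg,dz,np.round(pix(s,(*(p[:2]+sg*.022*j),p[2]+dz)),1))
for z in(0,.035,.066,.096,.105,.114): print("pot",z,np.round(pix(s,(p[0],p[1],z+.02)),1))
print(np.round(pix(s,(p[0],p[1],.02+.073)),1))
E
```

```text
cam [ 0.21816623 -0.40403256  0.55866268]
-1 -0.022 [336.7 191.5]
-1 0 [337.3 182.3]
-1 0.02 [337.9 173.7]
1 -0.022 [334.8 179.3]
1 0 [335.4 170.3]
1 0.02 [335.9 161.8]
pot 0 [334.1 210.9]
pot 0.035 [335.  197.6]
pot 0.066 [335.7 185.3]
pot 0.096 [336.5 172.8]
pot 0.105 [336.8 169. ]
pot 0.114 [337.  165.1]
[335.9 182.5]
```

The pot is in hand and upright: about 3 N of weight, and the shadow shows clearance. The tips hold it at the cork, just above the rim, which explains the 31 mm. That holds steadily, so I'll lift on gently and carry it over the stand.

```bash
python3 -m jog '[{"grip":255,"travel":[0,0,0.8],"twist":0},{"grip":255,"travel":[0,0,1.6],"twist":0},{"grip":255,"travel":[0,0,2],"twist":0},{"grip":255,"travel":[0,0,2],"twist":0},{"grip":255,"travel":[0,0,2],"twist":0},{"grip":255,"travel":[0,0,1.6],"twist":0},{"grip":255,"travel":[-0.4,-0.8,0.8],"twist":0},{"grip":255,"travel":[-0.8,-1.6,0],"twist":0}]' 30 && python3 -m jog '[{"grip":255,"travel":[-1,-2,0],"twist":0},{"grip":255,"travel":[-1.2,-2.4,0],"twist":0},{"grip":255,"travel":[-1.3,-2.5,0],"twist":0},{"grip":255,"travel":[-1.3,-2.5,0],"twist":0},{"grip":255,"travel":[-1.3,-2.5,0],"twist":0},{"grip":255,"travel":[-1.2,-2.3,0],"twist":0},{"grip":255,"travel":[-0.9,-1.8,0],"twist":0},{"grip":255,"travel":[-0.5,-1.0,0],"twist":0}]' && python3 -m jog '[{"grip":255,"travel":[0,0,-1.5],"twist":0},{"grip":255,"travel":[0,0,-2],"twist":0},{"grip":255,"travel":[0,0,-2],"twist":0},{"grip":255,"travel":[0,0,-1.5],"twist":0},{"grip":255,"travel":[0,0,0],"twist":0},{"grip":255,"travel":[0,0,0],"twist":0},{"grip":255,"travel":[0,0,0],"twist":0}]'
python3 - <<'E'
from h import *; from rig import *
o=get_obs();print(o["ft_force"],o["position"],o["grip_width"])
for n,(x0,x1,y0,y1) in dict(scene=(275,395,200,320),top=(355,455,160,260),wrist=(180,460,100,380)).items():
  a=camera(n)[:,:,::-1];cv2.imwrite(f"pics/{n}3.png",a)
  globals()[n]=cv2.resize(a[y0:y1,x0:x1],(265,265) if n=="top" else (265,265),interpolation=2)
cv2.imwrite("pics/m3.png",np.hstack([scene,top,wrist]))
w=wristcal(get_calibration("wrist"),o);S=(.471,.004)
for n in("scene","top","wrist"):
  c=w if n=="wrist" else get_calibration(n); p=o["position"]
  print(n,"pot",[np.round(pix(c,(p[0],p[1],p[2]-.088+z)),1) for z in(.035,.114)],"stand",[np.round(pix(c,(*S,z)),1) for z in(0,.036)])
for n in("scene","wrist"):
  for d in search_frame("clay_pot",n)[:3]: print(n,np.round(d["at"],3),round(d["p"],2))
E
```

```text
time: 5.55
position: [0.559, 0.1738, 0.218]
tool_rot: [0.203, 0.979, 0.001, 0.002]
ft_force: [-1.4, -0.9, -3.4]
grip_width: 0.0311
time: 6.35
position: [0.4694, 0.0021, 0.2163]
tool_rot: [0.205, 0.979, -0.0, -0.001]
ft_force: [0.1, 0.9, -3.7]
grip_width: 0.0309
time: 7.05
position: [0.472, 0.0034, 0.1472]
tool_rot: [0.204, 0.979, 0.0, 0.001]
ft_force: [-0.2, -0.0, -2.9]
grip_width: 0.0309
[-0.17853867 -0.01788028 -2.91275637] [0.4719655  0.00336033 0.14720182] 0.030929044092790323
scene pot [array([339.5, 257.5]), array([342.7, 219.2])] stand [array([335.7, 296.4]), array([336.9, 282.3])]
top pot [array([411.4, 210.3]), array([420.8, 203.5])] stand [array([402.1, 217.2]), array([405.3, 214.9])]
wrist pot [array([321.1, 208.1]), array([320.6, 251. ])] stand [array([321.5, 181.6]), array([321.5, 189.4])]
scene [0.435 0.135 0.06 ] 0.94
scene [ 0.451 -0.016  0.114] 0.62
wrist [0.435 0.141 0.079] 0.74
wrist [0.454 0.012 0.12 ] 0.72
```

View pics/m3.png

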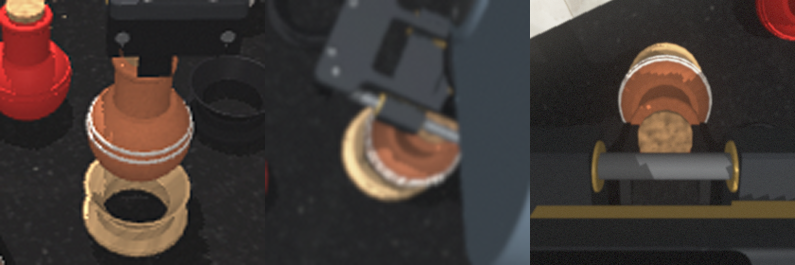

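Scene picture: belly centre is at (339,257.5) against a predicted (339.5,257.5), and the ring at x≈337 is also as predicted, so it is aligned to about 2 mm. I'll lower it gently.

```bash
python3 -m jog '[{"grip":255,"travel":[0,0,-0.8],"twist":0},{"grip":255,"travel":[0,0,-1],"twist":0},{"grip":255,"travel":[0,0,-1],"twist":0},{"grip":255,"travel":[0,0,-0.7],"twist":0},{"grip":255,"travel":[0,0,-0.4],"twist":0},{"grip":255,"travel":[0,0,-0.3],"twist":0},{"grip":255,"travel":[0,0,-0.3],"twist":0},{"grip":255,"travel":[0,0,0],"twist":0}]' && python3 -m jog '[{"grip":255,"travel":[0,0,-0.2],"twist":0},{"grip":255,"travel":[0,0,-0.1],"twist":0},{"grip":255,"travel":[0,0,-0.1],"twist":0},{"grip":255,"travel":[0,0,0],"twist":0},{"grip":255,"travel":[0,0,0],"twist":0}]'
```

```text
time: 8.1
position: [0.4713, 0.0034, 0.1012]
tool_rot: [0.204, 0.979, -0.0, 0.0]
ft_force: [0.0, -0.8, -3.2]
grip_width: 0.0313
time: 8.6
position: [0.4719, 0.0033, 0.0977]
tool_rot: [0.204, 0.979, -0.0, 0.001]
ft_force: [2.3, -0.0, -0.1]
grip_width: 0.031
```

```bash
python3 -m jog '[{"grip":255,"travel":[0.1,0,0],"twist":0},{"grip":255,"travel":[0.05,0,-0.1],"twist":0},{"grip":255,"travel":[0,0,0],"twist":0},{"grip":255,"travel":[0,0,0],"twist":0}]'
```

```text
time: 9.0
position: [0.4728, 0.0031, 0.0972]
tool_rot: [0.204, 0.979, -0.0, 0.0]
ft_force: [0.6, -1.2, 7.6]
grip_width: 0.031
```

The pot is seated: 7.6 N upward, little sideways force, TCP 9 mm above the pick height. I'll release slowly and retreat upward.

```bash
python3 -m jog '[{"grip":170,"travel":[0,0,0],"twist":0},{"grip":150,"travel":[0,0,0],"twist":0},{"grip":120,"travel":[0,0,0],"twist":0},{"grip":80,"travel":[0,0,0],"twist":0},{"grip":0,"travel":[0,0,0],"twist":0},{"grip":0,"travel":[0,0,0],"twist":0},{"grip":0,"travel":[0,0,0],"twist":0},{"grip":0,"travel":[0,0,0],"twist":0}]' 10 && python3 -m jog '[{"grip":0,"travel":[0,0,1],"twist":0},{"grip":0,"travel":[0,0,2],"twist":0},{"grip":0,"travel":[0,0,3],"twist":0},{"grip":0,"travel":[0,0,3],"twist":0},{"grip":0,"travel":[0,0,3],"twist":0},{"grip":0,"travel":[0,0,2],"twist":0},{"grip":0,"travel":[0,0,0],"twist":0},{"grip":0,"travel":[0,0,0],"twist":0}]'
python3 - <<'E'
from h import *; from rig import *
o=get_obs();print(o["ft_force"],o["position"],o["grip_width"])
a=camera("scene")[:,:,::-1];b=camera("wrist")[:,:,::-1]
cv2.imwrite("pics/f.png",np.hstack([cv2.resize(a[140:320,245:425],(400,400),interpolation=2),cv2.resize(b[60:260,220:420],(400,400))]))
w=wristcal(get_calibration("wrist"),o)
for n,c,(x,y,k) in(("scene",get_calibration("scene"),(245,140,2.222)),("wrist",w,(220,60,2))):
  print(n,[np.round((np.array(pix(c,(.471,.004,z)))-(x,y))*k) for z in(.009,.044,.123)])
for d in search_frame("blue_pot","scene")[:1]+search_frame("clay_pot","scene")[:2]: print(d)
E
```

```text
time: 9.8
position: [0.4721, 0.0035, 0.0961]
tool_rot: [0.204, 0.979, -0.0, -0.001]
ft_force: [-0.1, 0.1, 0.2]
grip_width: 0.0758
time: 10.6
position: [0.4723, 0.0035, 0.2366]
tool_rot: [0.204, 0.979, -0.0, 0.0]
ft_force: [-0.6, -0.7, 0.1]
grip_width: 0.0872
[-0.58134435 -0.70233077  0.08522727] [0.47227605 0.00354957 0.2366169 ] 0.08720943117056569
scene [array([202., 340.]), array([205., 309.]), array([211., 231.])]
wrist [array([203., 218.]), array([203., 228.]), array([202., 258.])]
{'at': [0.4981, 0.3617, 0.0766], 'p': 0.94}
{'at': [0.458, -0.0161, 0.0721], 'p': 0.84}
{'at': [0.4353, 0.1346, 0.0614], 'p': 0.77}
```

View pics/f.png

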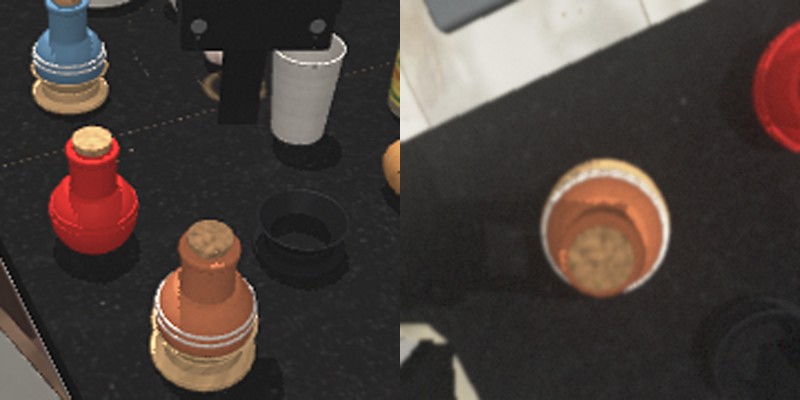

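The pot stands upright in the pale ring, with cork at crop (211,237) and belly at (206,312). That is within about 6 crop pixels (under 3 image pixels) of the home prediction. The blue pot is unmoved and the gripper is clear.

```bash
python3 -c "
from rig import *
print(hand_in())"
```

```text
the job is handed in; nothing more can be done
None
```

The terracotta pot is seated in the empty pale ring stand, upright and released. The job was handed in at about 11 s of robot time, well under the 34 s limit; no verdict is reported.

**What I did:** I gripped the pot, lifted it about 13 cm, carried it over the stand and lowered it slowly. A side force of 2.3 N at first contact made me shift it 1.5 mm in x. It then took 7.6 N of support, and I released it and backed off upward.

**Last checks:**
- **Pot position:** it stands upright in the ring. The belly and cork in the scene picture are within about 3 image pixels of where a fully seated pot should appear.
- **Height:** the tool was about 9 mm above its pick height when the pot was released, which matches the seated height.
- **Robot:** the force on the tool was about zero, the gripper was fully open, and the tool was about 14 cm above the place.
- **Blue pot:** it was detected within about 5 mm of where it started, which is roughly the detector's error.

**What disagreed:**
- **Grip width:** it read 31 mm, not the 40 mm of the neck. The pictures suggest the fingers held the cork just above the rim. The hold was steady throughout, so I did not regrip.
- **Fingertip position:** the fingertips also appeared higher in the scene picture than the stated geometry predicts. I left that unexplained.

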